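# Set a panel overhanging on the easel

## Robot

A 6-joint arm with a two-finger parallel gripper is mounted at the origin on the work surface. World frame = base frame: x ahead of the robot, y to its left, z up, the work surface at z = 0. Lengths are in m, angles in degrees, forces in N, time in s.
With the tool pointing down it reaches from about 0.4 to 0.825 m from the base axis. Payload 7 kg.
Tool frame: the origin (TCP) lies on the centre line of the jaws, within the pads' length; the fingertips stand 14 mm ahead of it and the grasp point (between the pads) lies 5 mm behind it; z points along the fingers, y is the line along which they close (so a half turn about z gives the same grasp; the last joint's range is limited). The gripper opens to 88 mm and grips with 3 to 60 N. Pads are 19 mm wide; open, the fingers measure 130 mm over their backs; the gripper's body (78 mm by 193 mm) begins 47 mm behind the grasp point.
Start: joints at [-59.639, 20.546, 0.682, 0, -70.136, -16.507], TCP at [0.162, -0.655, 0.241] pointing down, gripper open.
Joint ranges: [-176.03, 176.03], [-82.01, 121.73], [-58.28, 71.71], [-173.87, 95.51], [-174.79, -0.11], [-173.66, 173.66]. Speed limits (degrees/s): [136.94, 136.94, 172.46, 180, 180, 180].

## Interface

Orientations are given as [roll, pitch, yaw] about the fixed x, y, z axes, in that order (R = Rz(yaw) Ry(pitch) Rx(roll)).
In Python, from plant import r gives the robot as it stands.
- The arm moves only by the tool send_rows, never from a script. Its argument "steps" is a list of rows, each an object with "dp": the shift along the tool's x, y, z in mm, a list of three; "roll": the turn about the tool's z in rad; "jaw": the opening in per cent of the stroke, from 0 (shut) to 100 (fully open). In form: [{"dp": [tx, ty, tz], "roll": roll, "jaw": jaw}, ...]. A call has 1 to 5 rows; each row is the pose to reach, as a shift and turn from the pose commanded when the call began, along the tool's axes at that moment; what a row does not reach only later rows make up. A row lasts 1/8 s, in which the tool goes at most 62.5 mm and 10.7 degrees, less where a joint would pass 70% of its speed; a pose out of reach is approached as far as the arm can. A call with a gripper value outside its range is refused whole. The fingers move at their own pace and stop on an object; "newtons" is the grip in N (left out, the last holds). Time passes only in rows, so rows that repeat a pose let the fingers close. It gives the time, the measured TCP pose, the force, the opening and the grip force at its end, in the units of the state.
- r.get_state(): the state, without advancing time (a new reading comes with each control period).
- r.capture(name): name is "side" or "top"; returns a dict with "image" (480x640x3 uint8, blue, green, red), "K" (3x3 intrinsics, pixels), "rvec" (rotation vector, rad) and "tvec" (3), from world to camera coordinates, as OpenCV has them. Camera axes: x right, y down, z forward; pixel columns grow to the right and rows downward; lengths in m; the calibration is good to about 2 mm. A picture is of the moment at which its call begins. There is no depth.
- r.close_job(): hands the job in; it is judged then, once.
The state is a dict: "time_s": time; "joints": joint angles; "qd": joint speeds; "joint_torque": joint torques, N m; "tcp_pos": TCP position; "eef_rot": TCP orientation; "contact_force": force on the tool from outside, world axes, zero at the start; "moment": the same for the moment, N m; "gripper_width": finger opening in m; "gripper_force": force on a finger pad.
Only numpy, scipy, OpenCV 4.12 (cv2) and the standard library are available. Lean on these libraries where they do the work, as an engineer would, in place of code of your own. Each camera call takes 0.05 s, during which the arm holds its last target. There are 200 camera calls.

## Task

On the low wooden table easel, push the thin white practice panel down so that its long edge sits square against the ledge, and push it along the ledge towards the drying rack until about 4 cm of it overhangs that side of the easel board, leaving its edge free to take hold of. Push it with the fingertips only: it stays flat on the board, is never picked up, and everything else stays where it is.

Things in the scene. Friction and masses are not known exactly. Their poses are not given: they have to be found in the camera images.
- board: Brown wooden easel board, fixed, tilted 15 degrees, 340 mm wide. Origin: on its upper face, mid-width, where the face meets the ledge, 82 mm above the table. y runs along the ledge (level), x up the slope away from the robot (face: x 0 to 280 mm), z square to the face, upward. The ledge is a dark strip over the full width, x -20 to 0 mm, 14 mm high above the face
- board_left (a point): Left (+y) end of the ledge line, at the left side edge of the board's upper face (board y = +170 mm). The air beside this edge, where a panel on the ledge would overhang, is clear
- board_right (a point): Right (-y) end of the ledge line, at the right side edge of the board's upper face (board y = -170 mm). The air beside this edge, where a panel on the ledge would overhang, is clear
- panel: Thin white panel with blue and black strokes, dark core at its edges, loose, 90 to 180 g: 180 mm along its y, 120 mm along its x, 4 mm thick (z). Origin: centre of its underside. It starts flat on the board (friction holds it), its nearest corner 5 to 32 mm clear of the ledge, askew up to 8 degrees, inside both side edges. Seated on the ledge its origin is at board x = 60 mm
- rack: Drying rack, fixed: pale wooden base 200 x 150 x 16 mm with rows of short dowels and three finished panels standing in it, 136 mm high; beside the easel, on its left (+y) or right (-y). Origin: centre of its underside
- case: Open grey organiser case with airbrush parts, fixed, 160 x 220 x 38 mm, with its clear lid standing up at its far side to 180 mm; on the other side of the easel from the rack. Origin: centre of its underside
- tape: Loose roll of yellow masking tape, 70 mm across, 24 mm high, lying on the upper part of the board near its left side. Origin: centre of its underside. Leave it
- ink_blue: Loose small dropper bottle with blue band, 30 mm across, 88 mm high. Origin: centre of its underside. Leave it
- ink_black: Loose small dropper bottle with black band, same size and origin. Leave it
- ink_red: Loose small dropper bottle with red band, same size and origin. Leave it
- cleaner: Loose white bottle with yellow label, 56 mm across, 150 mm high, left of the easel. Origin: centre of its underside. Leave it
- cup: Loose clear mixing cup, 52 mm across, 45 mm high, right of the easel. Origin: centre of its underside. Leave it
Not all that is in view belongs to the job. There is more than one size of the panel; the one meant has the size given above.

How it is judged:
By the outcome, as a careful person would: the job done as asked, in the order asked, and still so for the second after the job is handed in, with the robot touching nothing.
It also fails if it takes over 64 s, if anything falls off the work surface, if the arm or the gripper's body presses on something with over 40 N, if the wrist force passes 120 N, or if a joint passes its speed limit or range.

## Working session

There is one attempt and no reset: what is moved stays moved. The work goes in short steps, Python scripts to look and compute and a tool call to move; the robot and the scene stay as the last step left them, time stands still between calls to the robot, and variables do not carry over. Pictures are saved under pics/ and viewed, at most 10 in all, crops included, and the job is handed in when it is done.

Besides the shell and the picture viewer there is one more tool, called after "Call:" as name([rows], argument=value, ...), one row to a line, values as JSON. send_rows: Moves the arm, as the interface text tells. Its arguments: {"type":"object","properties":{"steps":{"type":"array","items":{"type":"object","properties":{"dp":{"type":"array","items":{"type":"number"}},"roll":{"type":"number"},"jaw":{"type":"number"}}}},"newtons":{"type":"number"}},"required":["steps"]}

```bash
ls; mkdir -p pics; python3 - <<'E'
from plant import r
import cv2,pickle
d={}
for n in("side","top"):
    c=r.capture(n);d[n]=c;cv2.imwrite(f"pics/{n}0.png",c["image"]);print(n,c["K"],c["rvec"],c["tvec"])
pickle.dump(d,open("cap0.pkl","wb"))
print(r.get_state())
E
```

```text
pics
side [[624.14061975   0.         305.47822111]
 [  0.         624.14061975 253.04254967]
 [  0.           0.           1.        ]] [ 0.57254175 -2.77215266  1.04374333] [0.43349817 0.21538011 1.47197901]
top [[624.23915583   0.         318.71577243]
 [  0.         624.23915583 228.82619432]
 [  0.           0.           1.        ]] [ 2.16669311 -2.17129368  0.11031348] [0.00451576 0.45922126 1.71766354]
{'time_s': 0.1, 'joints': array([-5.96377701e+01,  2.05870273e+01,  6.39242975e-01, -1.78168019e-02,
       -7.01354553e+01, -1.65079891e+01]), 'qd': array([ 0.07106322, -0.13962823,  0.01357362,  0.04886118, -0.09967684,
        0.05015378]), 'joint_torque': array([-6.90036304e-04, -5.84159982e+01,  2.93753707e+01,  7.01567486e+00,
        1.02240464e-02, -6.05312903e-05]), 'tcp_pos': array([ 0.161521  , -0.65496404,  0.23972121]), 'eef_rot': array([ 1.79915432e+02, -7.59517930e-03, -1.66151820e+02]), 'contact_force': array([-0.13280091, -0.74916776,  0.16465649]), 'moment': array([-0.03847682,  0.0278204 ,  0.03809615]), 'gripper_force': 0.0, 'gripper_width': 0.0877025901060553}
```

View pics/top0.png

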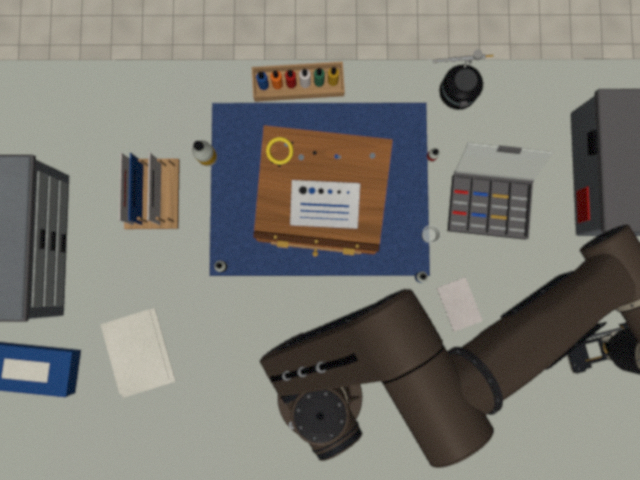

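View pics/side0.png

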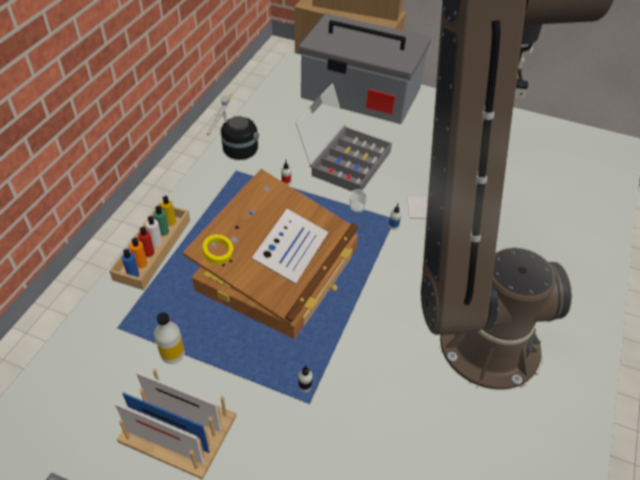

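The panel on the board is at top (325,204) and side (290,245). The rack is on the left at top (150,190), so the panel goes towards +y. It could be confused with:
- the rack panels at top (125–155,188)
- the paper at top (460,303)
- the cream pad at top (138,352)

The one on the board fits the description. I'll check it in a close crop and measure it.

```bash
cat > h.py <<'E'
import numpy as np,cv2
def cam(c):
    R=cv2.Rodrigues(np.array(c["rvec"],float))[0];t=np.array(c["tvec"],float).ravel()
    return np.array(c["K"]),R,t
def ray(c,uv):
    K,R,t=cam(c);d=R.T@np.linalg.inv(K)@np.array([uv[0],uv[1],1.]);return -R.T@t,d
def onplane(c,uv,p,n):
    o,d=ray(c,uv);return o+d*(np.dot(np.array(p)-o,n)/np.dot(d,n))
def proj(c,P):
    return cv2.projectPoints(np.array(P,float).reshape(-1,3),np.array(c["rvec"],float),np.array(c["tvec"],float),np.array(c["K"]),None)[0].reshape(-1,2)
def panel_mask(c,box):
    h=cv2.cvtColor(c["image"],cv2.COLOR_BGR2HSV);x0,y0,x1,y1=box
    m=np.zeros(h.shape[:2],np.uint8);m[y0:y1,x0:x1]=cv2.inRange(h,(0,0,135),(179,60,255))[y0:y1,x0:x1]
    m=cv2.morphologyEx(m,cv2.MORPH_CLOSE,np.ones((9,9)))
    k=max(cv2.findContours(m,0,1)[0],key=cv2.contourArea);return k
def quad(k):
    hull=cv2.convexHull(k);e=.02
    while True:
        q=cv2.approxPolyDP(hull,e*cv2.arcLength(hull,True),True)
        if len(q)<=4 or e>.2:break
        e+=.005
    q=q.reshape(-1,2).astype(float)
    # refine: fit lines to contour pts near each side
    pts=k.reshape(-1,2).astype(float);L=[]
    for i in range(len(q)):
        a,b=q[i],q[(i+1)%len(q)];u=(b-a)/np.linalg.norm(b-a);s=(pts-a)@u;dd=np.abs((pts-a)@np.array([-u[1],u[0]]))
        n=np.linalg.norm(b-a);z=pts[(s>.1*n)&(s<.9*n)&(dd<2.5)]
        vx,vy,x,y=cv2.fitLine(z.astype(np.float32),cv2.DIST_HUBER,0,.01,.01).ravel();L.append(np.cross([x,y,1],[x+vx,y+vy,1]))
    o=[]
    for i in range(len(q)):
        p=np.cross(L[i-1],L[i]);o.append(p[:2]/p[2])
    return np.array(o)
E
python3 - <<'E'
from h import *;import pickle
d=pickle.load(open("cap0.pkl","rb"));c=d["top"];im=c["image"]
cv2.imwrite("pics/crop0.png",cv2.resize(im[110:270,235:410],None,fx=4.5,fy=3.7*1.0,interpolation=cv2.INTER_CUBIC)[:600,:800])
q=quad(panel_mask(c,(270,160,385,240)));print("panel px",q)
h=cv2.cvtColor(im,cv2.COLOR_BGR2HSV)
m=cv2.inRange(h,(3,70,40),(22,255,255));m[:115]=0;m[262:]=0;m[:,:235]=0;m[:,410:]=0
m=cv2.morphologyEx(m,cv2.MORPH_CLOSE,np.ones((7,7)));k=max(cv2.findContours(m,0,1)[0],key=cv2.contourArea)
b=quad(k);print("board px",b)
zt=.082+.28*np.sin(np.radians(15))
for uv in b: print(uv,[onplane(c,uv,(0,0,z),(0,0,1)).round(4) for z in (zt,.0903)])
E
```

```text
panel px [[291.64483531 179.70378005]
 [359.50353755 183.42658241]
 [356.6971626  227.76256153]
 [290.4496741  224.44583497]]
board px [[263.82138788 125.56084035]
 [391.69862791 139.59427994]
 [376.56435894 255.26765872]
 [253.58026576 239.2829436 ]]
[263.82138788 125.56084035] [array([0.7184, 0.1469, 0.1545]), array([0.7358, 0.1527, 0.0903])]
[391.69862791 139.59427994] [array([ 0.6801, -0.1879,  0.1545]), array([ 0.696 , -0.1956,  0.0903])]
[376.56435894 255.26765872] [array([ 0.3773, -0.1448,  0.1545]), array([ 0.3811, -0.1508,  0.0903])]
[253.58026576 239.2829436 ] [array([0.4191, 0.1712, 0.1545]), array([0.4246, 0.178 , 0.0903])]
```

View pics/crop0.png

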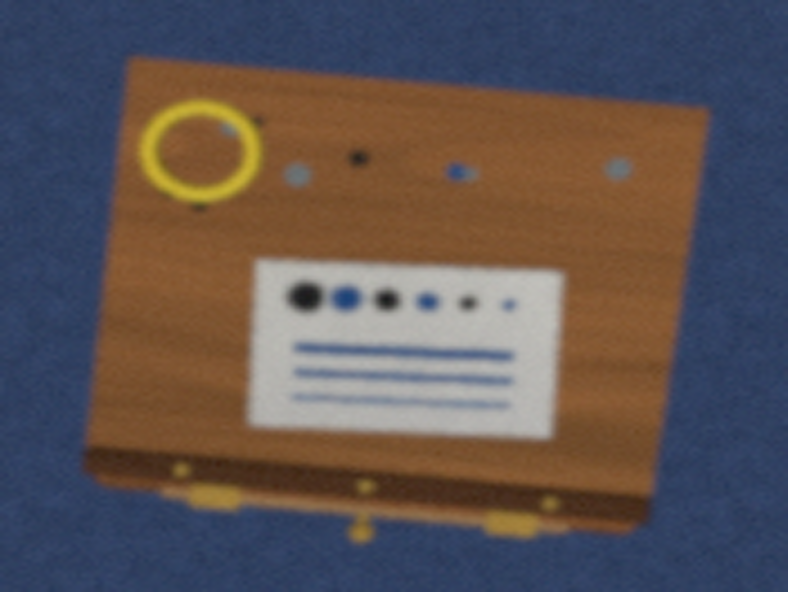

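The crop shows the white panel with dots and strokes, at crop (255–565, 258–438). The dark ledge runs from (90,450) to (650,500), and the tape is at (200,150). Next I'll get the board frame and the panel's pose in it.

```bash
cat >> h.py <<'E'
_s,_c=np.sin(np.radians(15)),np.cos(np.radians(15))
def board(mid,psi):
    xh=np.array([np.cos(psi),np.sin(psi),0]);y=np.array([-np.sin(psi),np.cos(psi),0])
    x=xh*_c+np.array([0,0,_s]);z=np.cross(x,y);B=np.c_[x,y,z]
    return B,np.array([mid[0],mid[1],.082+.28*_s])-B@[.28,0,0]
def inboard(c,px,B,O,z=.004):
    return np.array([B.T@(onplane(c,u,O+B@[0,0,z],B[:,2])-O) for u in px])
def panelpose(c,box,B,O):
    q=inboard(c,quad(panel_mask(c,box)),B,O);q=q[:,:2]
    (ct,(w,h),a)=cv2.minAreaRect((q*1000).astype(np.float32))
    # long side direction
    e=[q[(i+1)%4]-q[i] for i in range(4)];L=[np.linalg.norm(v) for v in e]
    i=int(np.argmax(L));j=(i+2)%4;v=e[i]-e[j];v=v if v[1]>0 else -v
    return q.mean(0)*1000,np.degrees(np.arctan2(-v[0],v[1])),np.array(L)*1000,q*1000
E
python3 - <<'E'
from h import *;import pickle
np.set_printoptions(suppress=True,precision=4)
d=pickle.load(open("cap0.pkl","rb"));c=d["top"]
p1,p2=np.array([.7184,.1469]),np.array([.6801,-.1879]);v=p1-p2;psi=np.arctan2(-v[0],v[1]);B,O=board((p1+p2)/2,psi)
print(np.degrees(psi),O)
for nm,box in(("top",(270,160,385,240)),("side",(240,195,340,290))):
    r=panelpose(d[nm],box,B,O);print(nm,*r)
    P=[O+B@p for p in ([0,.17,.014],[0,-.17,.014],[-.02,.17,.014],[-.02,-.17,.014],[.28,.17,0],[.28,-.17,0])];print(proj(d[nm],P).round(1).tolist())
pickle.dump((B,O),open("board.pkl","wb"))
im=d["side"]["image"].copy()
cv2.imwrite("pics/crop1.png",cv2.resize(im[165:335,180:370],None,fx=4,fy=3.5,interpolation=cv2.INTER_CUBIC))
# ledge boundary in top image: darkness profile
g=cv2.cvtColor(c["image"],cv2.COLOR_BGR2GRAY)
for u in(265,290,320,350,370): print(u,g[226:262,u].tolist())
E
```

```text
-6.526076139509037 [0.4305 0.0102 0.082 ]
top [ 92.4962 -12.3631] 3.3610932838008045 [179.8127 118.8129 177.5133 119.9568] [[ 147.0716   81.2689]
 [ 157.0497  -98.2667]
 [  38.4174 -104.8143]
 [  27.4461   72.3596]]
[[252.8, 231.0], [379.4, 245.2], [252.2, 238.4], [378.5, 252.5], [263.3, 125.5], [392.3, 139.7]]
side [ 92.055 -11.132] 3.4517209774140936 [119.8711 180.2044 119.583  180.8294] [[ 157.3253  -97.7761]
 [  37.6531 -104.6772]
 [  26.9472   75.2089]
 [ 146.2943   82.7165]]
[[285.1, 315.8], [353.0, 221.5], [292.5, 320.7], [359.7, 225.7], [182.8, 252.0], [261.3, 167.8]]
265 [88, 89, 91, 89, 84, 68, 50, 46, 45, 48, 53, 56, 59, 70, 75, 75, 73, 65, 64, 64, 59, 62, 62, 61, 66, 64, 65, 64, 62, 64, 67, 66, 65, 61, 58, 59]
290 [96, 91, 86, 88, 93, 92, 90, 82, 63, 52, 44, 50, 53, 51, 53, 64, 81, 99, 115, 112, 95, 76, 69, 67, 61, 64, 66, 62, 65, 65, 65, 62, 60, 61, 58, 63]
320 [143, 109, 93, 89, 89, 89, 93, 95, 96, 93, 87, 73, 58, 50, 57, 50, 53, 51, 60, 74, 91, 104, 112, 94, 80, 66, 58, 63, 65, 65, 67, 64, 62, 64, 63, 59]
350 [176, 159, 124, 95, 83, 84, 88, 91, 92, 92, 95, 98, 100, 95, 85, 62, 52, 46, 49, 53, 56, 64, 83, 112, 126, 132, 131, 128, 113, 90, 72, 63, 64, 65, 64, 63]
370 [87, 84, 82, 86, 82, 82, 83, 87, 86, 90, 89, 91, 95, 99, 96, 90, 84, 62, 46, 53, 53, 57, 52, 52, 62, 80, 82, 75, 67, 63, 62, 60, 64, 62, 60, 60]
```

View pics/crop1.png

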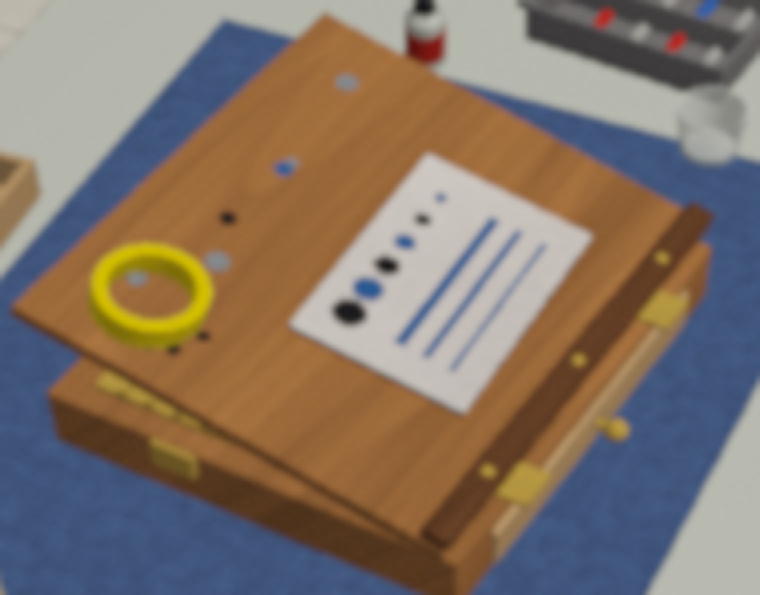

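The side crop agrees with the top view: the panel is 180x120, centred at board (92,-12) mm and askew by about +3.4 degrees. The ledge is in view, with the tape at crop (150,290) and the red bottle at (425,35). Next is a helper that turns a board target for the tips into tool-axis moves.

```bash
cat >> h.py <<'E'
import pickle
from scipy.spatial.transform import Rotation as Ro
def plan(st,xb,yb,zb,yaw=0,tipoff=0.):
    """dp(mm), roll(rad) to bring tip centre to board (mm); zb = normal height of tip-centre over face; yaw of tool y vs board y (deg)"""
    B,O=pickle.load(open("board.pkl","rb"))
    T=O+B@(np.array([xb,yb,zb])/1000.)+np.array([0,0,.014])
    R=Ro.from_euler("xyz",st["eef_rot"],degrees=True).as_matrix()
    D=T-st["tcp_pos"];ty=R[:,1];a=np.arctan2(ty[1],ty[0]);b=np.arctan2(B[1,1],B[0,1])+np.radians(yaw)
    dr=(a-b+np.pi/2)%np.pi-np.pi/2
    return (R.T@D*1000).round(1),round(dr,4),T.round(4)
def where(st):
    B,O=pickle.load(open("board.pkl","rb"));p=(B.T@(st["tcp_pos"]-[0,0,.014]-O)*1000).round(1)
    R=Ro.from_euler("xyz",st["eef_rot"],degrees=True).as_matrix();y=B.T@R[:,1]
    return p,round(float(np.degrees(np.arctan2(-y[0],y[1]))),2)
E
python3 - <<'E'
from h import *;from plant import r
s=r.get_state();print(plan(s,210,-12,90),where(s))
E
```

```text
(array([-584.6,  507.7,    3.1]), np.float64(0.3556), array([ 0.6076, -0.0221,  0.2373])) (array([-147.9, -691.5,  188.4]), 19.71)
```

Call:
send_rows([
  {"dp": [-60, 52, 0], "roll": 0.1, "jaw": 100},
  {"dp": [-110, 96, 0], "roll": 0.2, "jaw": 100},
  {"dp": [-160, 140, 0], "roll": 0.3, "jaw": 100},
  {"dp": [-205, 180, 0], "roll": 0.356, "jaw": 100},
  {"dp": [-250, 217, 0], "roll": 0.356, "jaw": 100},
])

```text
time_s: 0.72
tcp_pos: [0.342, -0.3979, 0.2404]
eef_rot: [180.0, -0.0, 173.4]
contact_force: [1.5, -0.4, 0.2]
gripper_width: 0.0874
gripper_force: 0.0
```

```bash
python3 - <<'E'
from h import *;from plant import r
s=r.get_state();print(s["time_s"],plan(s,210,-12,90),where(s))
E
```

```text
0.725 (array([-220.6,  403.9,    3.1]), np.float64(-0.0013), array([ 0.6076, -0.0221,  0.2373])) (array([  -2.7, -415.6,  150.2]), -0.07)
```

Call:
send_rows([
  {"dp": [-25, 45, 0], "roll": 0, "jaw": 100},
  {"dp": [-55, 100, 0], "roll": 0, "jaw": 100},
  {"dp": [-82, 150, 0], "roll": 0, "jaw": 100},
  {"dp": [-109, 200, 0], "roll": 0, "jaw": 100},
  {"dp": [-136, 250, 0], "roll": 0, "jaw": 100},
])

```text
time_s: 1.35
tcp_pos: [0.5057, -0.1651, 0.2405]
eef_rot: [180.0, -0.0, 173.5]
contact_force: [0.5, -0.3, -0.1]
gripper_width: 0.0878
gripper_force: 0.0
```

Call:
send_rows([
  {"dp": [-25, 45, 0], "roll": 0, "jaw": 100},
  {"dp": [-50, 90, 0], "roll": 0, "jaw": 100},
  {"dp": [-75, 138, 0], "roll": 0, "jaw": 100},
  {"dp": [-84, 154, 3], "roll": 0, "jaw": 100},
  {"dp": [-84, 154, 3], "roll": 0, "jaw": 100},
])

```text
time_s: 1.98
tcp_pos: [0.606, -0.0227, 0.2364]
eef_rot: [-180.0, -0.1, 173.5]
contact_force: [-0.3, -0.9, -0.3]
gripper_width: 0.0878
gripper_force: 0.0
```

```bash
python3 - <<'E'
from h import *;from plant import r
s=r.get_state();print(s["time_s"],plan(s,210,-12,40),where(s),s["contact_force"])
c=r.capture("side")["image"]
cv2.imwrite("pics/grip1.png",cv2.resize(c[100:300,160:400],None,fx=3.2,fy=3,interpolation=cv2.INTER_CUBIC))
E
```

```text
1.975 (array([-14.5,   0.8,  47.4]), np.float64(0.0011), array([ 0.6204, -0.0236,  0.189 ])) (array([208.3, -12.8,  89.5]), 0.07) [-0.2612234  -0.90358412 -0.31624386]
```

View pics/grip1.png

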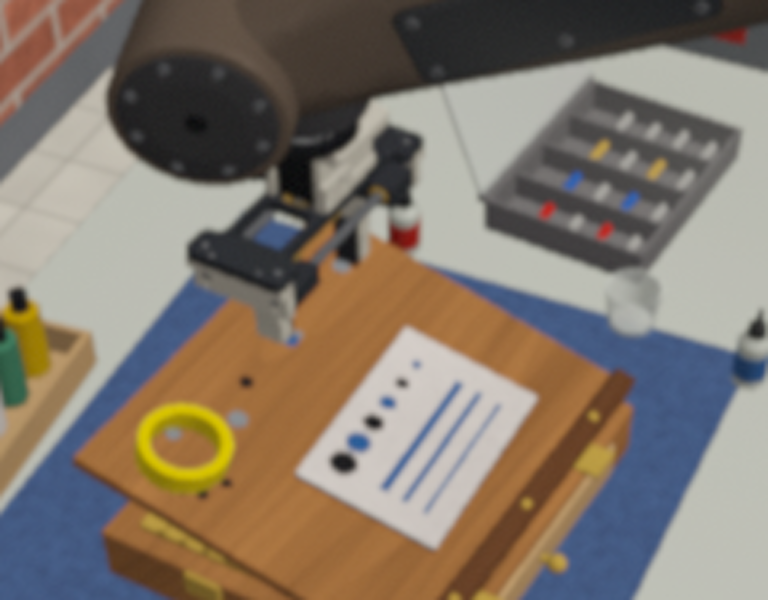

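The fingers are thin in the closing direction and 19 mm wide across it, with tips at crop (290,340). The panel hasn't moved. The tool stays vertical, so I'll turn its y axis up the slope. The uphill finger's inner pad can then hook the panel's upper edge while the other finger hangs clear above the face.

```bash
python3 - <<'E'
from h import *;from plant import r
s=r.get_state();print(s["joints"].round(1),plan(s,150,-30,70,90),plan(s,150,-30,70,-89))
E
```

```text
[  16.2   14.3   -8.7   -0.   -67.1 -112.7] (array([ 50.9, -16.3,  34.4]), np.float64(-1.5706), array([ 0.5531, -0.034 ,  0.2024])) (array([ 50.9, -16.3,  34.4]), np.float64(1.5536), array([ 0.5531, -0.034 ,  0.2024]))
```

Call:
send_rows([
  {"dp": [10, -4, 5], "roll": -0.17, "jaw": 100},
  {"dp": [20, -8, 10], "roll": -0.35, "jaw": 100},
  {"dp": [30, -12, 15], "roll": -0.53, "jaw": 100},
  {"dp": [40, -16, 20], "roll": -0.71, "jaw": 100},
  {"dp": [50, -16, 20], "roll": -0.88, "jaw": 100},
])

```text
time_s: 2.65
tcp_pos: [0.553, -0.0353, 0.2174]
eef_rot: [180.0, -0.0, -135.9]
contact_force: [0.1, -0.2, 0.3]
gripper_width: 0.0878
gripper_force: 0.0
```

Call:
send_rows([
  {"dp": [0, 0, 0], "roll": -0.18, "jaw": 100},
  {"dp": [0, 0, 0], "roll": -0.36, "jaw": 100},
  {"dp": [0, 0, 0], "roll": -0.54, "jaw": 100},
  {"dp": [0, 0, 0], "roll": -0.69, "jaw": 100},
  {"dp": [0, 0, 0], "roll": -0.69, "jaw": 100},
])

```text
time_s: 3.28
tcp_pos: [0.5539, -0.0349, 0.2179]
eef_rot: [-180.0, 0.0, -96.7]
contact_force: [-1.0, -0.1, -0.1]
gripper_width: 0.0875
gripper_force: 0.0
```

```bash
python3 - <<'E'
from h import *;from plant import r
s=r.get_state();print(s["time_s"],where(s),s["contact_force"],plan(s,130,-25,25,90))
E
```

```text
3.275 (array([154.8, -30.8,  84.7]), 89.79) [-1.03518106 -0.07157039 -0.14064827] (array([-5.8,  8.6, 64.1]), np.float64(-0.0035), array([ 0.546 , -0.0281,  0.1538]))
```

Call:
send_rows([
  {"dp": [-6, 9, 20], "roll": 0, "jaw": 100},
  {"dp": [-6, 9, 40], "roll": 0, "jaw": 100},
  {"dp": [-6, 9, 55], "roll": 0, "jaw": 100},
  {"dp": [-6, 9, 64], "roll": 0, "jaw": 100},
  {"dp": [-6, 9, 64], "roll": 0, "jaw": 100},
])

```text
time_s: 3.9
tcp_pos: [0.5461, -0.027, 0.1531]
eef_rot: [179.9, -0.0, -96.7]
contact_force: [0.2, -0.2, 0.7]
gripper_width: 0.0877
gripper_force: 0.0
```

Call:
send_rows([
  {"dp": [0, 0, 2], "roll": 0, "jaw": 100},
  {"dp": [0, 0, 4], "roll": 0, "jaw": 100},
  {"dp": [0, 0, 6], "roll": 0, "jaw": 100},
  {"dp": [0, 0, 7], "roll": 0, "jaw": 100},
  {"dp": [0, 0, 7], "roll": 0, "jaw": 100},
])

```text
time_s: 4.53
tcp_pos: [0.5463, -0.0267, 0.1465]
eef_rot: [180.0, -0.0, -96.6]
contact_force: [-0.0, -1.3, 0.0]
gripper_width: 0.0876
gripper_force: 0.0
```

```bash
python3 - <<'E'
from h import *;from plant import r
s=r.get_state();print(s["time_s"],where(s),s["contact_force"])
c=r.capture("side")["image"]
cv2.imwrite("pics/grip2.png",cv2.resize(c[150:310,200:380],None,fx=4.4,fy=3.7,interpolation=cv2.INTER_CUBIC))
E
```

```text
4.525 (array([128.2, -23.5,  18. ]), 89.94) [-0.00495283 -1.30966876  0.01114992]
```

View pics/grip2.png

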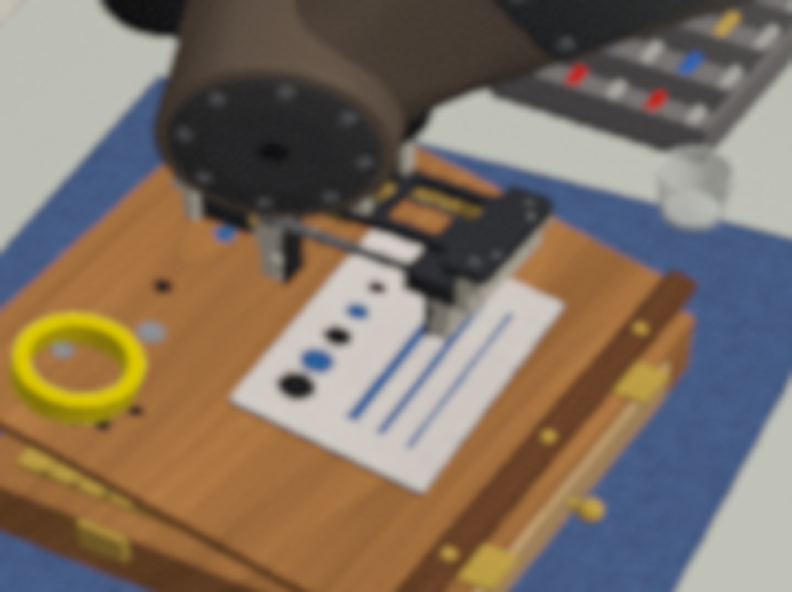

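The uphill finger, at crop (280,265), stands just above the panel's upper edge, and the lower finger hangs clear over the panel at (440,320). I'll probe down for board contact.

Call:
send_rows([
  {"dp": [0, 0, 1], "roll": 0, "jaw": 100},
  {"dp": [0, 0, 2], "roll": 0, "jaw": 100},
  {"dp": [0, 0, 2.5], "roll": 0, "jaw": 100},
  {"dp": [0, 0, 2.5], "roll": 0, "jaw": 100},
])

```text
time_s: 5.08
tcp_pos: [0.5462, -0.0267, 0.144]
eef_rot: [180.0, -0.0, -96.6]
contact_force: [1.4, -0.6, -0.5]
gripper_width: 0.0876
gripper_force: 0.0
```

Call:
send_rows([
  {"dp": [0, 0, 0.5], "roll": 0, "jaw": 100},
  {"dp": [0, 0, 1], "roll": 0, "jaw": 100},
  {"dp": [0, 0, 1], "roll": 0, "jaw": 100},
])

```text
time_s: 5.45
tcp_pos: [0.5463, -0.0267, 0.143]
eef_rot: [180.0, 0.0, -96.6]
contact_force: [-0.3, 0.1, 0.1]
gripper_width: 0.0875
gripper_force: 0.0
```

Call:
send_rows([
  {"dp": [0, 0, 0.5], "roll": 0, "jaw": 100},
  {"dp": [0, 0, 1], "roll": 0, "jaw": 100},
  {"dp": [0, 0, 1], "roll": 0, "jaw": 100},
])

```text
time_s: 5.82
tcp_pos: [0.5463, -0.0267, 0.142]
eef_rot: [180.0, -0.0, -96.6]
contact_force: [-0.2, -0.1, -0.1]
gripper_width: 0.0876
gripper_force: 0.0
```

Call:
send_rows([
  {"dp": [0, 0, 0.5], "roll": 0, "jaw": 100},
  {"dp": [0, 0, 1], "roll": 0, "jaw": 100},
  {"dp": [0, 0, 1], "roll": 0, "jaw": 100},
])

```text
time_s: 6.2
tcp_pos: [0.5464, -0.0267, 0.1418]
eef_rot: [-180.0, 0.0, -96.6]
contact_force: [-3.3, 0.3, 7.0]
gripper_width: 0.0879
gripper_force: 3.7
```

Call:
send_rows([
  {"dp": [0, 0, -1], "roll": 0, "jaw": 100},
  {"dp": [0, 6, 0.6], "roll": 0, "jaw": 100},
  {"dp": [0, 12, 2.2], "roll": 0, "jaw": 100},
  {"dp": [0, 18, 3.8], "roll": 0, "jaw": 100},
  {"dp": [0, 22, 4.9], "roll": 0, "jaw": 100},
])

```text
time_s: 6.82
tcp_pos: [0.5238, -0.0241, 0.136]
eef_rot: [180.0, -0.0, -96.6]
contact_force: [0.1, -1.1, -0.3]
gripper_width: 0.0876
gripper_force: 0.2
```

Call:
send_rows([
  {"dp": [0, 3, 0.8], "roll": 0, "jaw": 100},
  {"dp": [0, 6, 1.6], "roll": 0, "jaw": 100},
  {"dp": [0, 8, 2.1], "roll": 0, "jaw": 100},
  {"dp": [0, 8, 2.1], "roll": 0, "jaw": 100},
])

```text
time_s: 7.32
tcp_pos: [0.5163, -0.0233, 0.134]
eef_rot: [180.0, -0.0, -96.6]
contact_force: [0.1, 0.7, 0.2]
gripper_width: 0.0879
gripper_force: 0.0
```

```bash
cat > look.py <<'E'
from h import *;from plant import r;import sys
np.set_printoptions(suppress=True,precision=1)
s=r.get_state();print(s["time_s"],*where(s),"F",s["contact_force"])
B,O=pickle.load(open("board.pkl","rb"))
c=r.capture("side")
n=sys.argv[1]
cv2.imwrite(f"pics/{n}.png",cv2.resize(c["image"][150:340,200:390],None,fx=4.1,fy=3.1,interpolation=cv2.INTER_CUBIC))
E
python3 look.py p3
```

```text
7.325 [ 95.8 -23.5  13.7] 89.93 F [0.1 0.7 0.2]
```

View pics/p3.png

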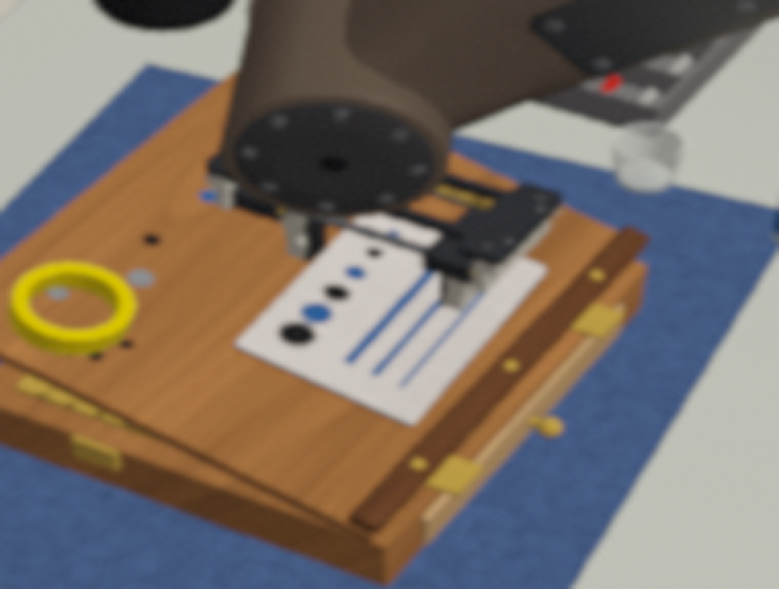

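Both fingers are still clear of the tape and ledge. The panel's left edge runs from crop (235,344) to (412,424). I'll turn those into board coordinates to see whether it moved.

```bash
python3 - <<'E'
from h import *;d=pickle.load(open("cap0.pkl","rb"));c=d["side"];B,O=pickle.load(open("board.pkl","rb"))
print((inboard(c,[(200+412/4.1,150+424/3.1),(200+235/4.1,150+344/3.1)],B,O)*1000).round(1))
E
```

```text
[[ 11.4  76.5   4. ]
 [130.1  81.9   4. ]]
```

The panel slid about 16 mm down and is straightening, so I'll continue.

Call:
send_rows([
  {"dp": [0, 3, 0.8], "roll": 0, "jaw": 100},
  {"dp": [0, 6, 1.6], "roll": 0, "jaw": 100},
  {"dp": [0, 9, 2.4], "roll": 0, "jaw": 100},
  {"dp": [0, 11, 2.9], "roll": 0, "jaw": 100},
  {"dp": [0, 11, 2.9], "roll": 0, "jaw": 100},
])

```text
time_s: 8.0
tcp_pos: [0.5053, -0.022, 0.1311]
eef_rot: [180.0, -0.0, -96.6]
contact_force: [0.5, -0.1, 0.0]
gripper_width: 0.0877
gripper_force: 0.0
```

Call:
send_rows([
  {"dp": [0, 1, 0.3], "roll": 0, "jaw": 100},
  {"dp": [0, 2, 0.5], "roll": 0, "jaw": 100},
  {"dp": [0, 2, 0.5], "roll": 0, "jaw": 100},
])

```text
time_s: 8.38
tcp_pos: [0.5037, -0.0218, 0.1307]
eef_rot: [-180.0, 0.0, -96.6]
contact_force: [-0.4, -0.4, -0.2]
gripper_width: 0.0875
gripper_force: 0.3
```

Call:
send_rows([
  {"dp": [0, 1, 0.3], "roll": 0, "jaw": 100},
  {"dp": [0, 2, 0.5], "roll": 0, "jaw": 100},
  {"dp": [0, 2, 0.5], "roll": 0, "jaw": 100},
])

```text
time_s: 8.75
tcp_pos: [0.5015, -0.0216, 0.1301]
eef_rot: [180.0, -0.0, -96.6]
contact_force: [0.7, -1.9, -0.4]
gripper_width: 0.0879
gripper_force: 0.5
```

Call:
send_rows([
  {"dp": [0, 1, 0.3], "roll": 0, "jaw": 100},
  {"dp": [0, 2, 0.5], "roll": 0, "jaw": 100},
  {"dp": [0, 2, 0.5], "roll": 0, "jaw": 100},
])

```text
time_s: 9.12
tcp_pos: [0.501, -0.0214, 0.1304]
eef_rot: [-179.8, 0.0, -96.6]
contact_force: [5.9, -3.6, 0.5]
gripper_width: 0.0879
gripper_force: 2.7
```

Call:
send_rows([
  {"dp": [0, 0.5, 0.1], "roll": 0, "jaw": 100},
  {"dp": [0, 1, 0.3], "roll": 0, "jaw": 100},
  {"dp": [0, 1, 0.3], "roll": 0, "jaw": 100},
])

```text
time_s: 9.5
tcp_pos: [0.5008, -0.0213, 0.1305]
eef_rot: [-179.7, 0.0, -96.6]
contact_force: [6.5, -5.3, 1.2]
gripper_width: 0.0877
gripper_force: 3.7
```

Call:
send_rows([
  {"dp": [0, 0.5, 0.1], "roll": 0, "jaw": 100},
  {"dp": [0, 1, 0.3], "roll": 0, "jaw": 100},
  {"dp": [0, 1, 0.3], "roll": 0, "jaw": 100},
])

```text
time_s: 9.88
tcp_pos: [0.5006, -0.0213, 0.1306]
eef_rot: [-179.7, 0.0, -96.5]
contact_force: [8.5, -6.2, 1.4]
gripper_width: 0.0875
gripper_force: 4.7
```

The force rise shows the panel is seated against the ledge. I'll back off, lift and go round to the right edge.

Call:
send_rows([
  {"dp": [0, -6, -2], "roll": 0, "jaw": 100},
  {"dp": [0, -10, -8], "roll": 0, "jaw": 100},
  {"dp": [0, -10, -25], "roll": 0, "jaw": 100},
  {"dp": [0, -10, -40], "roll": 0, "jaw": 100},
  {"dp": [0, -10, -40], "roll": 0, "jaw": 100},
])

```text
time_s: 10.5
tcp_pos: [0.5082, -0.022, 0.1703]
eef_rot: [-179.9, 0.1, -96.6]
contact_force: [-0.6, 0.5, -0.2]
gripper_width: 0.0876
gripper_force: 0.0
```

```bash
python3 - <<'E'
from h import *;from plant import r
s=r.get_state();print(s["time_s"],*where(s),s["contact_force"],plan(s,5,-140,45,90))
E
```

```text
10.5 [ 97.3 -23.2  50.8] 89.95 [-0.59249753  0.49985933 -0.18066709] (array([116.9,  87.6,  29.2]), np.float64(-0.0009), array([ 0.4079, -0.1281,  0.1408]))
```

Call:
send_rows([
  {"dp": [35, 25, 0], "roll": 0, "jaw": 100},
  {"dp": [75, 50, 5], "roll": 0, "jaw": 100},
  {"dp": [110, 75, 15], "roll": 0, "jaw": 100},
  {"dp": [117, 81, 27], "roll": 0, "jaw": 100},
  {"dp": [117, 81, 27], "roll": 0, "jaw": 100},
])

```text
time_s: 11.12
tcp_pos: [0.4128, -0.1294, 0.1412]
eef_rot: [179.9, -0.0, -96.7]
contact_force: [0.8, -0.3, 0.3]
gripper_width: 0.0877
gripper_force: 0.0
```

```bash
python3 - <<'E'
from h import *;from plant import r
np.set_printoptions(suppress=True,precision=2)
s=r.get_state();print(s["time_s"],*where(s),s["contact_force"],plan(s,12,-140,14,90))
d=r.capture("top");B,O=pickle.load(open("board.pkl","rb"))
cv2.imwrite("pics/t4.png",cv2.resize(d["image"][110:290,230:430],None,fx=4,fy=3.3,interpolation=cv2.INTER_CUBIC))
e=r.capture("side")
for c,b in((d,(262,165,372,243)),(e,(240,195,345,310))):
    try: print(panelpose(c,b,B,O))
    except Exception as x: print(x)
E
```

```text
11.125 [  10.  -140.7   44.2] 89.87 [ 0.75 -0.28  0.33] (array([-0.8, -9.8, 28.6]), np.float64(-0.0022), array([ 0.42, -0.13,  0.11]))
(array([95.88, -8.86]), np.float64(6.157071525237724), array([ 70.65, 178.64,  31.28, 182.98]), array([[ 50.92,  80.04],
       [121.56,  80.95],
       [121.15, -97.69],
       [ 89.89, -98.75]]))
(array([61.43, -7.82]), np.float64(0.10741949758759668), array([118.68, 180.11, 118.9 , 180.71]), array([[120.94, -98.22],
       [  2.26, -97.83],
       [  1.82,  82.28],
       [120.71,  82.49]]))
```

View pics/t4.png

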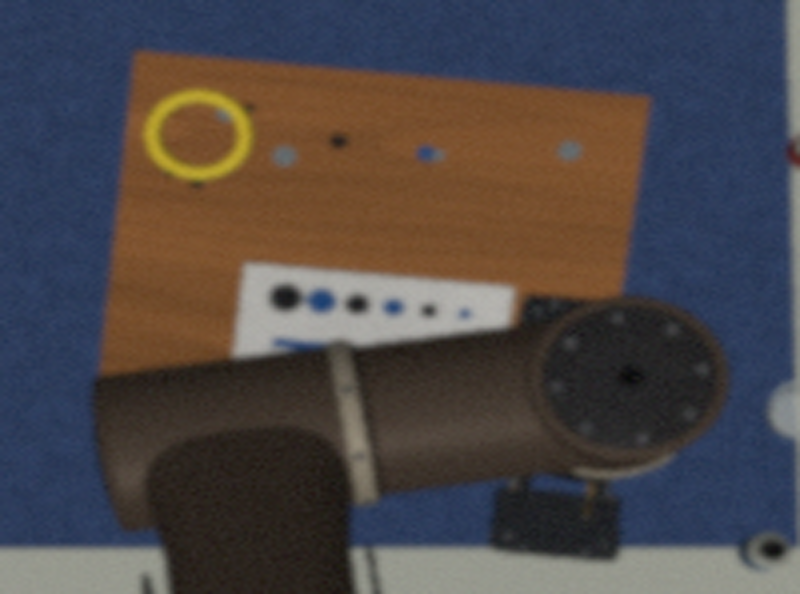

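The panel is square (0.1°) on the ledge at board y -8. The gripper is to its right at crop (630,380), with the tape and bottles untouched. I'll lower beside the right edge.

Call:
send_rows([
  {"dp": [0, -5, 10], "roll": 0, "jaw": 100},
  {"dp": [0, -10, 20], "roll": 0, "jaw": 100},
  {"dp": [0, -10, 26], "roll": 0, "jaw": 100},
  {"dp": [0, -10, 28], "roll": 0, "jaw": 100},
  {"dp": [0, -10, 28], "roll": 0, "jaw": 100},
])

```text
time_s: 11.85
tcp_pos: [0.4235, -0.1303, 0.1139]
eef_rot: [180.0, -0.0, -96.6]
contact_force: [0.3, 0.9, -0.2]
gripper_width: 0.0872
gripper_force: 0.0
```

Call:
send_rows([
  {"dp": [0, 0, 0.5], "roll": 0, "jaw": 100},
  {"dp": [0, 0, 1], "roll": 0, "jaw": 100},
  {"dp": [0, 0, 1], "roll": 0, "jaw": 100},
])

```text
time_s: 12.22
tcp_pos: [0.4236, -0.1303, 0.1132]
eef_rot: [-180.0, 0.0, -96.6]
contact_force: [-0.6, -0.1, 0.0]
gripper_width: 0.0874
gripper_force: 0.0
```

```bash
python3 - <<'E'
from h import *;from plant import r
s=r.get_state();print(s["time_s"],*where(s),s["contact_force"],plan(s,12,20,13.7,90))
E
```

```text
12.225 [  13.2 -140.4   14.3] 89.93 [-0.63289892 -0.06043487  0.03095433] (array([-160.4,    1.2,    0.9]), np.float64(-0.0011), array([0.4408, 0.0292, 0.1123]))
```

Call:
send_rows([
  {"dp": [-8, 0, 0.5], "roll": 0, "jaw": 100},
  {"dp": [-17, 0, 0.5], "roll": 0, "jaw": 100},
  {"dp": [-26, 0, 0.5], "roll": 0, "jaw": 100},
  {"dp": [-32, 0, 0.5], "roll": 0, "jaw": 100},
  {"dp": [-38, 0, 0.5], "roll": 0, "jaw": 100},
])

```text
time_s: 12.85
tcp_pos: [0.428, -0.0921, 0.1126]
eef_rot: [180.0, -0.0, -96.6]
contact_force: [0.4, -0.6, -0.3]
gripper_width: 0.0876
gripper_force: 0.6
```

Call:
send_rows([
  {"dp": [-6, 0, 0], "roll": 0, "jaw": 100},
  {"dp": [-12, 0, 0], "roll": 0, "jaw": 100},
  {"dp": [-18, 0, 0], "roll": 0, "jaw": 100},
  {"dp": [-24, 0, 0], "roll": 0, "jaw": 100},
  {"dp": [-28, 0, 0], "roll": 0, "jaw": 100},
])

```text
time_s: 13.48
tcp_pos: [0.4312, -0.0644, 0.1126]
eef_rot: [180.0, 0.0, -96.6]
contact_force: [0.0, -0.4, 1.2]
gripper_width: 0.0878
gripper_force: 0.6
```

```bash
cat > m.py <<'E'
from h import *;from plant import r
np.set_printoptions(suppress=True,precision=2)
s=r.get_state();print(s["time_s"],*where(s),s["contact_force"],plan(s,12,20,13.7,90))
c=r.capture("side");cv2.imwrite("pics/last.png",c["image"]);B,O=pickle.load(open("board.pkl","rb"))
print(panelpose(c,(235,195,355,335),B,O))
E
python3 m.py
```

```text
13.475 [ 13.1 -74.   13.6] 89.94 [ 0.01 -0.35  1.16] (array([-94. ,   1.1,   0.2]), np.float64(-0.001), array([0.44, 0.03, 0.11]))
(array([61.29, 29.4 ]), np.float64(0.05414285364185997), array([119.49, 180.87, 118.86, 181.7 ]), array([[121.12, -61.54],
       [  1.63, -60.96],
       [  1.77, 119.92],
       [120.63, 120.17]]))
```

It slides squarely, so I'll continue.

Call:
send_rows([
  {"dp": [-7, 0, 0], "roll": 0, "jaw": 100},
  {"dp": [-15, 0, 0], "roll": 0, "jaw": 100},
  {"dp": [-23, 0, 0], "roll": 0, "jaw": 100},
  {"dp": [-31, 0, 0], "roll": 0, "jaw": 100},
  {"dp": [-39, 0, 0], "roll": 0, "jaw": 100},
])

```text
time_s: 14.15
tcp_pos: [0.4357, -0.0254, 0.1126]
eef_rot: [180.0, 0.0, -96.6]
contact_force: [-0.9, -1.9, 0.4]
gripper_width: 0.0878
gripper_force: 0.6
```

Call:
send_rows([
  {"dp": [-8, 0, 0], "roll": 0, "jaw": 100},
  {"dp": [-16, 0, 0], "roll": 0, "jaw": 100},
  {"dp": [-24, 0, 0], "roll": 0, "jaw": 100},
  {"dp": [-30, 0, 0], "roll": 0, "jaw": 100},
  {"dp": [-35, 0, 0], "roll": 0, "jaw": 100},
])

```text
time_s: 14.78
tcp_pos: [0.4397, 0.0091, 0.1125]
eef_rot: [180.0, -0.0, -96.6]
contact_force: [-0.3, -1.6, 0.4]
gripper_width: 0.0877
gripper_force: 0.7
```

Call:
send_rows([
  {"dp": [-2, 0, 0], "roll": 0, "jaw": 100},
  {"dp": [-4, 0, 0], "roll": 0, "jaw": 100},
  {"dp": [-4, 0, 0], "roll": 0, "jaw": 100},
])

```text
time_s: 15.15
tcp_pos: [0.4401, 0.0128, 0.1125]
eef_rot: [-180.0, 0.0, -96.6]
contact_force: [0.2, -0.8, 0.8]
gripper_width: 0.0875
gripper_force: 0.3
```

```bash
python3 m.py
```

```text
15.15 [13.2  3.7 13.6] 89.94 [ 0.16 -0.83  0.81] (array([-16.3,   1.2,   0.2]), np.float64(-0.0011), array([0.44, 0.03, 0.11]))
(array([ 61.35, 102.29]), np.float64(0.057013468747745835), array([175.08, 119.41, 202.39, 122.65]), array([[  1.66,  21.57],
       [  1.56, 196.65],
       [120.96, 196.66],
       [121.24,  -5.73]]))
```

Call:
send_rows([
  {"dp": [-4, 0, 0], "roll": 0, "jaw": 100},
  {"dp": [-8, 0, 0], "roll": 0, "jaw": 100},
  {"dp": [-11, 0, 0], "roll": 0, "jaw": 100},
  {"dp": [-12, 0, 0], "roll": 0, "jaw": 100},
  {"dp": [-12, 0, 0], "roll": 0, "jaw": 100},
])

```text
time_s: 15.82
tcp_pos: [0.4415, 0.0248, 0.1126]
eef_rot: [-180.0, 0.0, -96.6]
contact_force: [0.2, -0.5, -0.4]
gripper_width: 0.0878
gripper_force: 0.3
```

Call:
send_rows([
  {"dp": [12, 0, 0], "roll": 0, "jaw": 100},
  {"dp": [20, 0, -20], "roll": 0, "jaw": 100},
  {"dp": [20, 0, -60], "roll": 0, "jaw": 100},
  {"dp": [60, 0, -100], "roll": 0, "jaw": 100},
  {"dp": [100, 0, -110], "roll": 0, "jaw": 100},
])

```text
time_s: 16.45
tcp_pos: [0.431, -0.0757, 0.2253]
eef_rot: [-179.7, 0.1, -96.5]
contact_force: [0.5, -0.1, 0.0]
gripper_width: 0.0873
gripper_force: 0.0
```

```bash
python3 m.py; python3 - <<'E'
import cv2
i=cv2.imread("pics/last.png");cv2.imwrite("pics/c5.png",cv2.resize(i[180:340,180:380],None,fx=4,fy=3.7,interpolation=cv2.INTER_CUBIC))
E
```

```text
16.45 [ 43.3 -85.3 122.3] 90.03 [ 0.47 -0.14  0.  ] (array([-105.2,    2.6,  113.1]), np.float64(0.0006), array([0.44, 0.03, 0.11]))
(array([ 61.19, 118.92]), np.float64(0.6819093743386413), array([119.32, 179.18, 117.33, 179.7 ]), array([[121.92,  29.54],
       [  2.6 ,  28.87],
       [  1.46, 208.04],
       [118.79, 209.21]]))
```

View pics/c5.png

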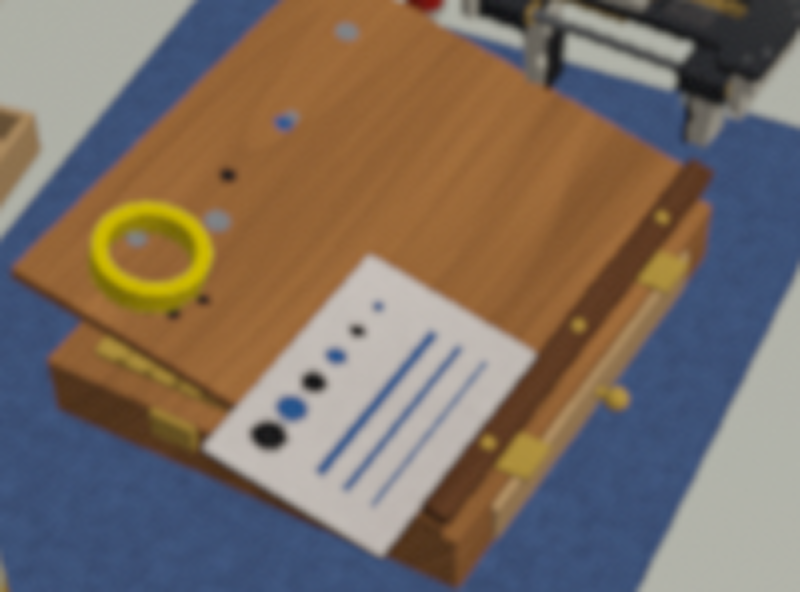

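The panel overhangs the left side and lies along the ledge. The gripper is clear at crop (620,70), and the tape hasn't moved. I'll move the arm away and check squareness from the top.

Call:
send_rows([
  {"dp": [40, 0, -30], "roll": 0, "jaw": 100},
  {"dp": [90, 0, -50], "roll": 0, "jaw": 100},
  {"dp": [140, 0, -60], "roll": 0, "jaw": 100},
  {"dp": [190, 0, -60], "roll": 0, "jaw": 100},
  {"dp": [240, 0, -60], "roll": 0, "jaw": 100},
])

```text
time_s: 17.12
tcp_pos: [0.4016, -0.3151, 0.2827]
eef_rot: [-180.0, 0.0, -96.6]
contact_force: [1.1, 0.7, -0.3]
gripper_width: 0.0878
gripper_force: 0.0
```

```bash
python3 m.py; python3 - <<'E'
from h import *;from plant import r
np.set_printoptions(suppress=True,precision=2)
c=r.capture("top");B,O=pickle.load(open("board.pkl","rb"));print(panelpose(c,(225,165,345,243),B,O))
a=cv2.cvtColor(c["image"],cv2.COLOR_BGR2HSV);m=cv2.inRange(a,(20,120,90),(35,255,255))[110:190,250:310]
b=cv2.inRange(cv2.cvtColor(pickle.load(open("cap0.pkl","rb"))["top"]["image"],cv2.COLOR_BGR2HSV),(20,120,90),(35,255,255))[110:190,250:310]
print([np.argwhere(x).mean(0) for x in(m,b)])
cv2.imwrite("pics/t6.png",cv2.resize(c["image"][100:290,190:450],None,fx=3,fy=3,interpolation=cv2.INTER_CUBIC))
E
```

```text
17.125 [  56.2 -326.5  178.3] 89.92 [ 1.07  0.72 -0.27] (array([-346.5,    0.8,  170.4]), np.float64(-0.0014), array([0.44, 0.03, 0.11]))
(array([ 61.01, 118.98]), np.float64(0.5481488074590801), array([119.61, 179.4 , 117.37, 179.75]), array([[121.67,  29.54],
       [  2.06,  28.87],
       [  1.46, 208.26],
       [118.83, 209.26]]))
(array([ 62.49, 118.35]), np.float64(0.3623647653427727), array([179.03, 117.74, 178.8 , 117.03]), array([[120.44, 208.2 ],
       [121.92,  29.17],
       [  4.18,  28.62],
       [  3.41, 207.41]]))
[array([40.63, 29.11]), array([40.67, 29.12])]
```

View pics/t6.png

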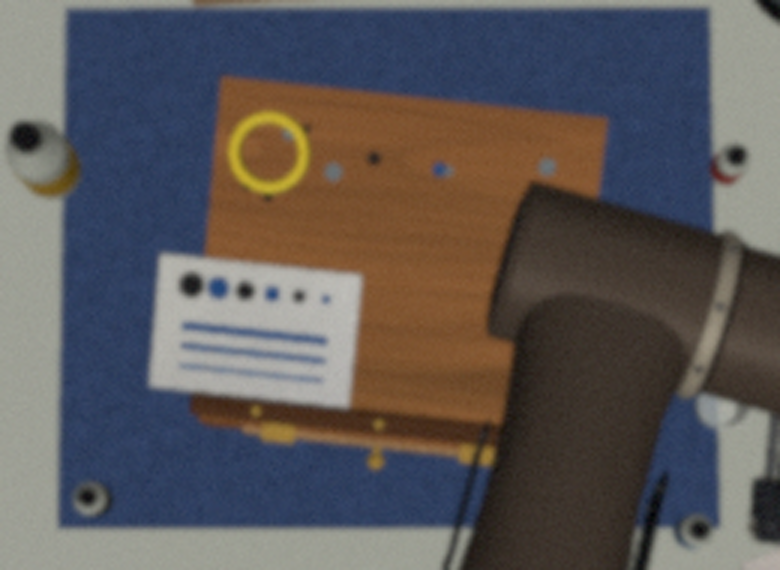

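The top view shows the panel at crop (255,330), flush on the ledge. Its overhang is about 39 mm, its skew is within 0.5°, and it is fully seated at x of about 61. The tape and bottles haven't moved and the arm is clear, so I'm handing in.

```bash
python3 -c "
from plant import r
print(r.close_job())"
```

```text
the job is handed in; nothing more can be done
None
```

I pushed the panel down onto the ledge, then along it towards the rack, using fingertips only: it sits within about 0.5° of square and overhangs the left side by about 39 mm. I saw nothing else move, and the job was handed in at about 17 s.

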